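# Earth the terminal board, find the loose bolt and hold its cap open

## Task

Make the terminal board safe first: push the earthing rod's copper down past the sprung jaw until it sits in the fork clip with the jaw shut over it, and let go of it. Then tap the bolts of the three terminals from above to find the loose one, which sinks under the tap; take that terminal's orange cap by its lug, swing it well open (about 50 degrees) and finish still holding it up, ready for the wrench. Leave the caps of the firm bolts closed and do not disturb the capacitor and the relay.

Things in the scene. Friction and masses are not known exactly. Their poses are not given: they have to be found in the camera images.
- terminal_board: grey board 130 x 284 mm, 12 mm thick, fixed to the worktop. It carries three black terminals with orange caps in a row, and at its left end a fork clip. Origin on its underside, below the middle bolt; x points from the robot's side to the back, y along the row to the left, z up
- bolt_left (a point): top centre of the left terminal's brass bolt head (21 mm across, top 64 mm above the worktop), standing 12 mm proud through a 26 mm hole in its closed orange cap. Point fixed to the board, does not sink with the bolt. All three look alike: a firm bolt does not move when pressed, the loose one sinks 5 mm under 2.5 N on a soft spring. Which one is loose changes from run to run
- bolt_middle (a point): the same for the middle terminal, 66 mm to the right of the left one
- bolt_right (a point): the same for the right terminal, another 66 mm to the right
- lug_left (a point): centre of the left cap's pull lug when closed: upright round orange disc, 22 mm diameter, 10 mm thick along the board's y (pinch it across y), on a 10 mm wide tongue in front of the cap, 50 mm before the bolt, 52 mm above the worktop, 40 mm above the board. Point fixed to the board, does not move with the cap
- lug_middle (a point): the same for the middle terminal
- lug_right (a point): the same for the right terminal
- hinge_left (a point): hinge line of the left cap, along the board's y, 44 mm behind the bolt, 50 mm above the worktop: the cap (44 mm wide, flat part ends 67 mm from the hinge) swings up and back, its lug on an arc of 94 mm radius. A light spring shuts it (under 1.5 N at the lug). The lug can turn between the finger pads while the gripper keeps pointing down
- hinge_middle (a point): the same for the middle terminal
- hinge_right (a point): the same for the right terminal
- loose_bolt (a joint): how far the loose bolt has sunk, m: 0 up, 0.005 fully pressed; springs back up. It does not tell which terminal it is
- cap_loose (a joint): opening angle of the loose bolt's cap, rad: 0 closed, 1.5 fully back; it springs shut when let go
- cap_firm_1 (a joint): opening angle of the cap of one of the firm bolts, rad: 0 closed
- cap_firm_2 (a joint): opening angle of the cap of the other firm bolt, rad: 0 closed
- earthing_rod: loose earthing rod, 156 mm long, lying on the worktop to the left of the board, 0.12 kg: red square handle 16 x 16 x 70 mm, then copper rod 12 mm diameter and 79 mm long with a 16 mm knob of 7 mm at its end. Origin on the underside where handle and rod meet; x points along the rod, from handle to knob
- rod_grip (a point): point on the rod's axis inside the handle, 22 mm from its front end, 8 mm above the worktop as it lies: a good place to grip, across the handle
- rod_neck (a point): point on the rod's axis, 59 mm ahead of rod_grip, in the middle of the bare copper: it belongs at clip_seat
- clip_seat (a point): where the seated rod's axis lies, middle of the clip's 50 mm length, 48 mm above the worktop, 145 mm left of and 30 mm behind the middle bolt; axes as the board's, rod along x. Slot 16 mm wide, open at top and ends; right wall and flare end about 30 mm above this point, the left jaw's steel lead-in 32 mm above. Straight down takes 3 to 8 N; handle to the robot's side, free board below it
- clip_jaw (a joint): outward swing of the steel sprung jaw on the clip's left, rad: 0 at rest (empty, or shut over the rod), about 0.1 while the rod passes; it snaps back over the rod just before the rod reaches the slot's floor
- capacitor: black capacitor can, 36 mm diameter, 70 mm tall, standing to the right of the board; origin under its centre; a bystander
- relay: grey relay 22 x 29 x 34 mm standing to the right of the board; origin under its centre; a bystander

How it is judged (in metres and radians):
On the way, in this order (a step that is already met when the one before it is completed fails the run):
1. the rod sits in the fork clip with the jaw shut over it, let go (x of rod_neck in the frame of clip_seat between -0.015 and 0.015 m and y of rod_neck in the frame of clip_seat between -0.005 and 0.005 m and z of rod_neck in the frame of clip_seat between -0.004 and 0.004 m and angle between the x axis of earthing_rod and the x axis of terminal_board, either way round below 0.15 rad and value of joint clip_jaw below 0.05 rad and contact force between the fingers and earthing_rod below 0.1 N), for 0.2 s.
2. the loose bolt is found: it sinks at least 3 mm under a tap, its cap still closed (value of joint loose_bolt above 0.003 m and value of joint cap_loose below 0.2 rad), for 0.02 s.
At the end, for the whole second after the job is handed in: Fingers hold the loose bolt's cap still, open over 0.7 rad, tool above 70 mm; the other caps under 0.15 rad. The rod lies in the clip: rod_neck within 15 mm of clip_seat along the slot, 5 mm across, 4 mm in height, aligned within 0.15 rad, jaw under 0.05 rad (value of joint cap_loose above 0.7 rad and velocity of joint cap_loose between -0.1 and 0.1 rad/s and contact force between the fingers and anything else above 0.4 N and height (world z) of the grasp point above 0.07 m and value of joint each of cap_firm_1, cap_firm_2 below 0.15 rad and x of rod_neck in the frame of clip_seat between -0.015 and 0.015 m and y of rod_neck in the frame of clip_seat between -0.005 and 0.005 m and z of rod_neck in the frame of clip_seat between -0.004 and 0.004 m and angle between the x axis of earthing_rod and the x axis of terminal_board, either way round below 0.15 rad and value of joint clip_jaw below 0.05 rad); the arm keeps its last pose, push and grip.
It fails at once if the cap of a firm bolt is opened (over 0.3 rad) (value of joint any of cap_firm_1, cap_firm_2 above 0.3 rad).
It fails at once if the capacitor or the relay is moved more than 30 mm or knocked over (distance of any of capacitor, relay from where it was at the start of the episode above 0.03 m or angle between any of capacitor, relay's own z axis and vertical above 0.6 rad).
It also fails if it takes over 61 s, if anything falls off the work surface, if the arm or the gripper's body presses on something with over 40 N, if the wrist force passes 120 N, or if a joint passes its speed limit or range.

## Robot

A 6-joint arm with a two-finger parallel gripper is mounted at the origin on a cart in front of the work surface, level with it; the furniture and walls round the work are solid. World frame = base frame: x ahead of the robot, y to its left, z up, the work surface at z = 0. Lengths are in mm, angles in rad, forces in N, time in s.
With the tool pointing down it reaches from about 350 to 875 mm from the base axis. Payload 4.2 kg.
Tool frame: the origin (TCP) lies at the very end of the fingers, on their centre line; the grasp point (between the pads) lies 19 mm behind it (pinch_z is the distance from the TCP to the grasp point, in mm); z points along the fingers, y is the line along which they close (so a half turn about z gives the same grasp; the last joint's range is limited). The gripper opens to 85 mm and grips with 20 to 120 N. Pads are 22 mm wide; open, the fingers measure 114 mm over their backs; the gripper's body (76 mm by 85 mm) begins 54 mm behind the grasp point. The pads swing forward as they close: fully open they stand 13 mm farther back than shut.
Start: joints at [-1.031, 0.385, 0.008, 0, -1.194, -0.259], TCP at [173.219, -600.495, 231.312] pointing down, gripper open.
Joint ranges: [-3.14, 3.14], [-1.21, 2.06], [-1.07, 1.41], [-3.16, 2.05], [-2.99, -0.16], [-3.1, 3.1]. Speed limits (rad/s): [2.79, 2.79, 3.14, 3.14, 3.14, 3.14].

## Interface

Orientations are given as a unit quaternion [x, y, z, w].
In Python, from bench import * gives the robot as it stands.
- The arm moves only by the tool arm_command, never from a script. Its argument "steps" is one flat list of numbers, 4 for each row, row after row: the shift along the tool's x, y, z in m, then the turn about the tool's z in rad. In form: [tx, ty, tz, roll, tx, ty, tz, roll, ...]. A call has 1 to 20 rows; each row shifts and turns the commanded pose from where the row before left it, along the tool's axes as they then stand; what a row does not reach is not made up. A row lasts 1/8 s, in which the tool goes at most 62.5 mm and 10.7 degrees, less where a joint would pass 70% of its speed; a pose out of reach is approached as far as the arm can. A call with a gripper value outside its range is refused whole. "grip" is the finger opening in m, from 0 to 0.0854, set as the call begins (left out, the last holds). The fingers move at their own pace and stop on an object; the grip force is fixed at half the most. Time passes only in rows, so rows that do not move let the fingers close. It gives the time, the measured TCP pose, the force, the opening and the grip force at its end, in the units of the state.
- read_state(): the state, without advancing time (a new reading comes with each control period).
- get_image(name): name is "side" or "top" or "wrist"; returns the picture (400x640x3 uint8, red, green, blue); there is no depth.
- get_calibration(name): a dict with "camera_matrix" (3x3 intrinsics, pixels), "k1" (the pictures are not rectified: a ray, as slopes to the right and down, at radius r is drawn at 1 + k1 r^2 times it, then the intrinsics apply), "cam_to_world" (4x4, takes a point from camera to world coordinates). Camera axes: x right, y down, z forward; pixel columns grow to the right and rows downward; lengths in mm; the calibration is good to about 2 mm. A picture is of the moment at which its call begins: read the wrist's pose just before it. get_calibration takes no time and is no camera call; for the wrist camera it gives the pose at the moment of the call.
- job_done(): hands the job in; it is judged then, once.
The state is a dict: "clock": time; "joints": joint angles; "joint_vel": joint speeds; "joint_efforts": joint torques, N m; "position": TCP position; "ee_rot": TCP orientation; "contact_force": force on the tool from outside, world axes, zero at the start; "wrist_torque": the same for the moment, N m; "gripper_width": finger opening in mm; "grasp_force": force on a finger pad.
Only numpy, scipy, OpenCV 4.12 (cv2) and the standard library are available. Lean on these libraries where they do the work, as an engineer would, in place of code of your own. Each camera call takes 0.05 s, during which the arm holds its last target. There are 200 camera calls.

## Working session

There is one attempt and no reset: what is moved stays moved. The work goes in short steps, Python scripts to look and compute and a tool call to move; the robot and the scene stay as the last step left them, time stands still between calls to the robot, and variables do not carry over. Pictures are saved under pics/ and viewed, at most 10 in all, crops included, and the job is handed in when it is done.

Besides the shell and the picture viewer there is one more tool, called by a JSON object that holds its "method" and its "body". arm_command: Moves the arm, as the interface text tells. Its arguments: {"type":"object","properties":{"steps":{"type":"array","items":{"type":"number"}},"grip":{"type":"number"}},"required":["steps"]}

```bash
mkdir -p pics; python3 - <<'E'
from bench import *
import cv2
s=read_state();print(s)
for n in("top","side"):
    im=get_image(n);cv2.imwrite(f"pics/{n}0.png",im[:,:,::-1]);c=get_calibration(n);print(n,c)
E
```

```text
{'clock': 0.0, 'joints': array([-1.03142794e+00,  3.85512165e-01,  6.61596052e-03, -5.02917327e-04,
       -1.19400073e+00, -2.58603964e-01]), 'joint_vel': array([-1.94545415e-03,  5.91183693e-04, -2.54151709e-04, -9.65317432e-04,
       -4.51487124e-05, -4.79530778e-05]), 'joint_efforts': array([-7.50273239e-05, -3.92287409e+01,  1.88397914e+01,  4.18631360e+00,
       -4.64227822e-03, -3.40176463e-06]), 'position': array([ 173.03666135, -599.95226284,  230.24394138]), 'ee_rot': array([-1.39829640e-01,  9.90174992e-01,  1.05860715e-03, -1.92663894e-04]), 'contact_force': array([0.11155827, 0.28845083, 0.30295991]), 'wrist_torque': array([-0.04274518, -0.02969742, -0.03754264]), 'grasp_force': 0.0, 'gripper_width': 85.41514640695887}
top {'camera_matrix': array([[377.41764644,   0.        , 320.69943193],
       [  0.        , 377.41764644, 201.93016631],
       [  0.        ,   0.        ,   1.        ]]), 'k1': -0.018663632452455642, 'cam_to_world': array([[-6.38041415e-03, -9.90089678e-01,  1.40291551e-01,
         4.01155327e+02],
       [-9.99979642e-01,  6.32849872e-03, -8.16178825e-04,
         9.88149233e+00],
       [-7.97446735e-05, -1.40293903e-01, -9.90109900e-01,
         9.62904649e+02],
       [ 0.00000000e+00,  0.00000000e+00,  0.00000000e+00,
         1.00000000e+00]])}
side {'camera_matrix': array([[481.19077428,   0.        , 323.59615203],
       [  0.        , 481.19077428, 205.89340583],
       [  0.        ,   0.        ,   1.        ]]), 'k1': 0.013495242419808295, 'cam_to_world': array([[ 9.93279261e-01, -7.61608348e-02,  8.71540967e-02,
         4.06716106e+02],
       [-1.12614549e-01, -4.62060523e-01,  8.79669277e-01,
        -1.18273009e+03],
       [-2.67258790e-02, -8.83572069e-01, -4.67531953e-01,
         7.43298815e+02],
       [ 0.00000000e+00,  0.00000000e+00,  0.00000000e+00,
         1.00000000e+00]])}
```

View pics/top0.png

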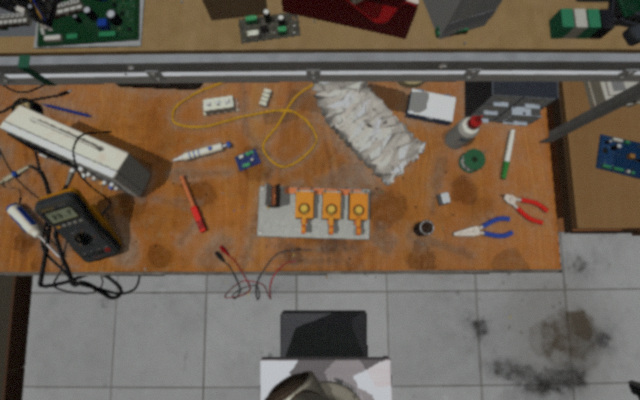

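View pics/side0.png

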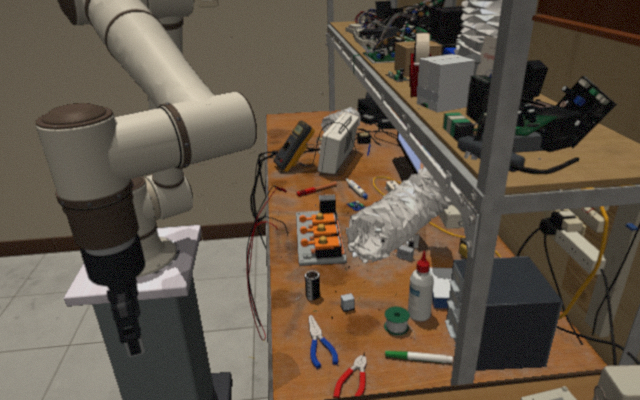

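The top view shows the board at about (258..370, 185..239), the clip at (276,195) and the lugs at about (304,230), (331,230) and (358,230). The rod runs from its knob at (184,178) to its handle end at (203,231). The can is at (425,229) and the relay at (445,198).

```bash
cat > h.py <<'E'
from bench import *
import cv2, numpy as np
from scipy.spatial.transform import Rotation as R
def ray(c,px):
    K=c["camera_matrix"];d=(np.asarray(px,float)-K[:2,2])/K[0,0]
    u=d.copy()
    for _ in range(8): u=d/(1+c["k1"]*(u@u))
    T=c["cam_to_world"];return T[:3,3],T[:3,:3]@np.r_[u,1]
def onz(c,px,z):
    o,d=ray(c,px);return o+d*(z-o[2])/d[2]
def proj(c,P):
    T=c["cam_to_world"];p=T[:3,:3].T@(np.asarray(P,float)-T[:3,3]);u=p[:2]/p[2]
    return u*(1+c["k1"]*(u@u))*c["camera_matrix"][0,0]+c["camera_matrix"][:2,2]
def blobs(m,amin=15):
    n,l,s,ce=cv2.connectedComponentsWithStats(m.astype(np.uint8));
    return [(ce[i],s[i],l==i) for i in range(1,n) if s[i,4]>=amin]
def hsv(im): return cv2.cvtColor(im,cv2.COLOR_RGB2HSV)
E
python3 - <<'E'
from h import *
im=cv2.imread("pics/top0.png")[:,:,::-1].copy();c=get_calibration("top");H=hsv(im).astype(int)
h,s,v=H[...,0],H[...,1],H[...,2]
for x,y in[(300,198),(304,230),(304,209),(199,220),(188,190),(193,203),(265,230)]:print((x,y),H[y,x])
m=(h>=9)&(h<=20)&(s>190)&(v>180)
for ce,st,_ in blobs(m): print("cap",ce,st,onz(c,ce,52).round(1))
m=((h<8)|(h>172))&(s>150)&(v>80);m[:, :170]=0;m[:,215:]=0
for ce,st,b in blobs(m):
    r=cv2.minAreaRect(np.argwhere(b)[:,::-1].astype(np.float32));print("red",ce,st,r,onz(c,ce,8).round(1))
m=(s<60)&(v>90);m[:180]=0;m[245:]=0;m[:,:250]=0;m[:,375:]=0
for ce,st,b in blobs(m,100):
    r=cv2.minAreaRect(np.argwhere(b)[:,::-1].astype(np.float32));print("board",st,r,[onz(c,p,12).round(1) for p in cv2.boxPoints(r)])
a=im[170:245,170:380];cv2.imwrite("pics/topc.png",cv2.resize(a,None,fx=3.8,fy=3.8,interpolation=2)[:,:,::-1])
E
```

```text
(300, 198) [ 16 190 183]
(304, 230) [ 14 185 172]
(304, 209) [ 22 156 182]
(199, 220) [  1 180 152]
(188, 190) [ 10 164 129]
(193, 203) [ 10 163 136]
(265, 230) [ 34  12 152]
cap [306.56410256 198.30769231] [300 194  12   8  39] [539.4  43.6  52. ]
cap [331.06557377 197.93442623] [325 194  14  10  61] [539.9 -16.2  52. ]
cap [358.65217391 199.43478261] [352 195  14  12  92] [535.8 -83.5  52. ]
red [197.79187817 217.95431472] [190 204  16  29 197] ((197.81033325195312, 218.27584838867188), (28.597082138061523, 7.613508701324463), 68.19859313964844) [497.3 322.2   8. ]
board [ 257  184  113   56 2807] ((313.78143310546875, 212.30824279785156), (112.65640258789062, 52.309627532958984), 2.602562189102173) [array([450.7, 171.5,  12. ]), array([584.3, 167.7,  12. ]), array([ 569.1, -120.4,   12. ]), array([ 436.1, -111.1,   12. ])]
```

View pics/topc.png

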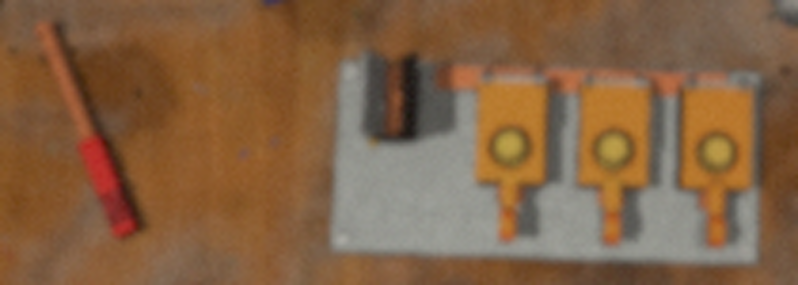

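```bash
cat >> h.py <<'E'
def rel(goal,yaw,s=None):
    "tool-frame shift (m) and roll to reach TCP goal (mm) with closing line y at world angle yaw+90deg"
    s=s or read_state();M=R.from_quat(s["ee_rot"]).as_matrix()
    d=M.T@(np.asarray(goal)-s["position"])/1000
    cy=np.arctan2(-M[0,1],M[1,1]);r=-(yaw-cy);r=(r+np.pi/2)%np.pi-np.pi/2
    return d.round(4),round(r,3),M.round(3)
E
python3 - <<'E'
from h import *
c=get_calibration("top")
B=[onz(c,(170+x/3.8-.4,170+y/3.8-.4),64) for x,y in((511,146),(613,148),(717,151.5))];print(np.round(B,1))
y=B[0]-B[2];y/=np.linalg.norm(y);yaw=np.arctan2(-y[0],y[1]);X=np.array([y[1],-y[0],0]);print("yaw",yaw,np.linalg.norm(B[0]-B[2]))
O=np.mean(B,0)*[1,1,0];print("O",O,"clip",O+30*X+145*y+[0,0,48],"seen clip",onz(c,(170+400/3.8,170+97/3.8),60))
kn=onz(c,(170+44/3.8-.4,170+24/3.8-.4),8);he=onz(c,(170+123/3.8-.4,170+233/3.8-.4),8);mid=onz(c,(170+88/3.8-.4,170+138/3.8-.4),8)
d=kn-he;L=np.linalg.norm(d);d/=L;ry=np.arctan2(d[1],d[0]);print("rod",kn,he,mid,L,ry,"joint at",he+70*d)
g=he+48*d;print("grip",g);g[2]=150
print(rel(g,ry))
E
```

```text
[[514.   49.1  64. ]
 [512.3 -15.3  64. ]
 [509.7 -80.9  64. ]]
yaw -0.033301972124034705 130.12335030879728
O [512.00861883 -15.68239874   0.        ] clip [546.81987852 128.23833014  48.        ] seen clip [545.46360859 119.11506561  60.        ]
rod [606.75159934 369.67474527   8.        ] [464.23259396 310.2893172    8.        ] [528.25632355 336.31654106   8.        ] 154.39655423553407 0.39480612101269175 joint at [528.84757469 337.21336344   8.        ]
grip [508.54000932 328.75152034   8.        ]
(array([-0.5796,  0.7994,  0.0818]), np.float64(-0.114), array([[-0.961, -0.277, -0.001],
       [-0.277,  0.961,  0.002],
       [ 0.   ,  0.002, -1.   ]]))
```

{"method": "arm_command", "body": {"steps": [-0.048,0.0345,0.002,0,-0.048,0.0345,0.002,0,-0.048,0.0345,0.002,0,-0.048,0.0345,0.002,0,-0.048,0.0345,0.002,0,-0.029,0.04,0.002,0,-0.029,0.04,0.002,0,-0.029,0.04,0.002,0,-0.029,0.04,0.002,0,-0.029,0.04,0.002,0,-0.029,0.04,0.002,0,-0.029,0.04,0.002,0,-0.029,0.04,0.002,0,-0.029,0.04,0.002,0,-0.029,0.04,0.002,0,-0.01,0.0455,0.002,0,-0.01,0.0455,0.002,0,-0.01,0.0455,0.002,0,-0.01,0.0455,0.002,0,-0.01,0.0455,0.002,-0.114], "grip": 0.0854}}

```text
clock: 2.6
position: [508.3, 330.2, 190.8]
ee_rot: [-0.198, 0.98, -0.0, -0.0]
contact_force: [1.1, -0.0, 0.4]
gripper_width: 85.4
grasp_force: 0.0
```

```bash
python3 - <<'E'
from h import *
s=read_state();c=get_calibration("wrist");im=get_image("wrist");cv2.imwrite("pics/w0.png",im[:,:,::-1])
print(s["clock"],s["position"],c)
np.save("w0.npy",c["cam_to_world"])
print(rel((508.5,328.8,150),0.395,s))
E
```

```text
2.6 [508.27580719 330.23818305 190.77838495] {'camera_matrix': array([[281.48480785,   0.        , 315.83391463],
       [  0.        , 281.48480785, 200.73811332],
       [  0.        ,   0.        ,   1.        ]]), 'k1': -0.022416235193590834, 'cam_to_world': array([[-3.88252220e-01,  8.78218696e-01,  2.79270720e-01,
         4.36891884e+02],
       [ 9.21552278e-01,  3.70412673e-01,  1.16343676e-01,
         2.99311490e+02],
       [-1.27022251e-03,  3.02533258e-01, -9.53137983e-01,
         3.32300538e+02],
       [ 0.00000000e+00,  0.00000000e+00,  0.00000000e+00,
         1.00000000e+00]])}
(array([ 0.0003, -0.0014,  0.0408]), np.float64(0.003), array([[-0.922, -0.388, -0.001],
       [-0.388,  0.922, -0.001],
       [ 0.001, -0.   , -1.   ]]))
```

View pics/w0.png

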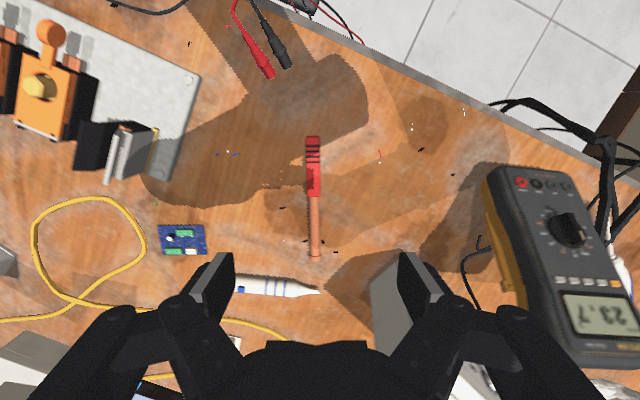

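The wrist view shows the rod nearly vertical in the picture: handle end at (312,137), handle/copper joint at (314,196), knob end at (315,257).

```bash
python3 - <<'E'
from h import *
c=get_calibration("wrist");c["cam_to_world"]=np.load("w0.npy")
im=cv2.imread("pics/w0.png")[:,:,::-1].copy();H=hsv(im).astype(int);h,s,v=H[...,0],H[...,1],H[...,2]
m=((h<6)|(h>172))&(s>150)&(v>90);m[:130]=0;m[205:]=0;m[:,:295]=0;m[:,330:]=0
for ce,st,b in blobs(m,100):
    r=cv2.minAreaRect(np.argwhere(b)[:,::-1].astype(np.float32));print(ce,st,r)
    ys,xs=np.nonzero(b)
    for y in(145,160,175,190):print(y,xs[ys==y].min(),xs[ys==y].max()) if (ys==y).any() else 0
for p,z in(((312.5,136.5),16),((313,196.5),12),((315,257.5),8)):print(onz(c,p,z))
ctr=lambda y:(xs[ys==y].min()+xs[ys==y].max())/2
a=onz(c,(315,250),10);b=onz(c,(ctr(160),160),16);J=onz(c,(313.5,196.5),14)
ry=np.arctan2(*(a-b)[1::-1]);d=np.array([np.cos(ry),np.sin(ry),0]);g=b+d*((J-b)@d-22);print("yaw",ry,"grip",g)
print(rel((g[0],g[1],3),ry))
E
```

```text
[312.22222222 140.13675214] [306 136  14   9 117] ((312.5, 140.0), (8.0, 13.0), 90.0)
[312.9058296  179.32286996] [306 163  14  34 446] ((312.5, 179.5), (33.0, 13.0), 90.0)
175 307 319
190 307 319
[462.64141471 305.74247229  16.        ]
[527.18015903 333.25481108  12.        ]
[603.27448784 367.79214084   8.        ]Traceback (most recent call last):
  File "<stdin>", line 11, in <module>
  File "<stdin>", line 10, in <lambda>
    return umr_minimum(a, axis, None, out, keepdims, initial, where)
ValueError: zero-size array to reduction operation minimum which has no identity
```

```bash
python3 - <<'E'
from h import *
print(rel((507,325,3),0.41))
E
```

```text
(array([ 0.0056, -0.0089,  0.1872]), np.float64(-0.005), array([[-0.919, -0.394,  0.001],
       [-0.394,  0.919,  0.001],
       [-0.001,  0.001, -1.   ]]))
```

{"method": "arm_command", "body": {"steps": [0.0028,-0.0045,0.045,-0.005,0.0028,-0.0045,0.045,0,0,0,0.045,0,0,0,0.035,0,0,0,0.017,0,0,0,0,0]}}

```text
clock: 3.4
position: [506.8, 317.9, 3.4]
ee_rot: [-0.199, 0.98, -0.001, -0.001]
contact_force: [0.1, -0.3, -0.1]
gripper_width: 85.5
grasp_force: 0.0
```

{"method": "arm_command", "body": {"steps": [0,0,0,0,0,0,0,0,0,0,0,0,0,0,0,0,0,0,0,0,0,0,0,0], "grip": 0.0}}

```text
clock: 4.15
position: [507.6, 319.0, 5.4]
ee_rot: [-0.199, 0.98, 0.0, 0.001]
contact_force: [-1.1, -0.3, 5.6]
gripper_width: 14.1
grasp_force: 60.4
```

{"method": "arm_command", "body": {"steps": [0,0,-0.02,0,0,0,-0.04,0,0,0,-0.05,0,0,0,-0.02,0,0,0,0,0,0,0,0,0]}}

```text
clock: 4.9
position: [506.1, 317.6, 132.5]
ee_rot: [-0.198, 0.98, -0.001, -0.002]
contact_force: [0.0, 0.7, -2.0]
gripper_width: 14.6
grasp_force: 59.6
```

```bash
python3 - <<'E'
from h import *
s=read_state();print(s["position"],s["contact_force"],s["gripper_width"]);s=read_state();print(s["position"])
im=get_image("wrist");cv2.imwrite("pics/w1.png",im[:,:,::-1])
s=read_state();print(s["position"])
X=np.array([np.cos(-.033),np.sin(-.033),0]);g=np.array([546.8,128.2,0])-59*X;g[2]=125;print(g,rel(g,-.033))
E
```

```text
[506.07587688 317.58766895 132.45768032] [ 0.04990369  0.65206584 -1.98210344] 14.631495461855904
[506.07587688 317.58766895 132.45768032]
[506.09385492 317.54674382 132.21597718]
[487.83212258 130.14664664 125.        ] (array([ 0.0897, -0.1655,  0.0078]), np.float64(0.432), array([[-0.921, -0.389, -0.003],
       [-0.389,  0.921, -0.003],
       [ 0.004, -0.001, -1.   ]]))
```

View pics/w1.png

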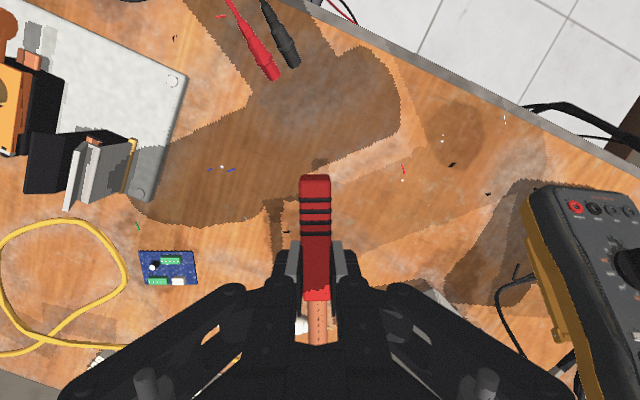

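{"method": "arm_command", "body": {"steps": [0,0,-0.025,0.144,0,0,-0.025,0.144,0,0,-0.02,0.144,-0.0083,-0.0452,0,0,-0.0083,-0.0452,0,0,-0.0083,-0.0452,0,0,-0.0083,-0.0452,0,0,-0.0083,-0.0452,0,0,0,0,0,0,0,0,0,0,0,0,0,0]}}

```text
clock: 6.32
position: [541.1, 92.0, 203.7]
ee_rot: [0.016, 1.0, -0.0, -0.001]
contact_force: [0.1, 0.0, -1.2]
gripper_width: 14.7
grasp_force: 59.6
```

```bash
python3 - <<'E'
from h import *
s=read_state();c=get_calibration("wrist");im=get_image("wrist");cv2.imwrite("pics/w2.png",im[:,:,::-1])
np.save("w2.npy",c["cam_to_world"]);print(s["position"],R.from_quat(s["ee_rot"]).as_matrix().round(3))
# held rod in tool frame
tz=s["position"][2]
H=hsv(im).astype(int);h,S,v=H[...,0],H[...,1],H[...,2]
m=((h<6)|(h>172))&(S>150)&(v>60);m[:, :280]=0;m[:,350:]=0
for ce,st,b in blobs(m,60):print(st)
E
```

```text
[541.09891741  92.01835146 203.65204519] [[-1.     0.031 -0.001]
 [ 0.031  1.    -0.   ]
 [ 0.001 -0.    -1.   ]]
[293   0  53  40 188]
[299 175  32  23 711]
[299 202  32   8 222]
[300 214  31   7 208]
[301 225  30   7 200]
[ 301  236   30   65 1782]
```

View pics/w2.png

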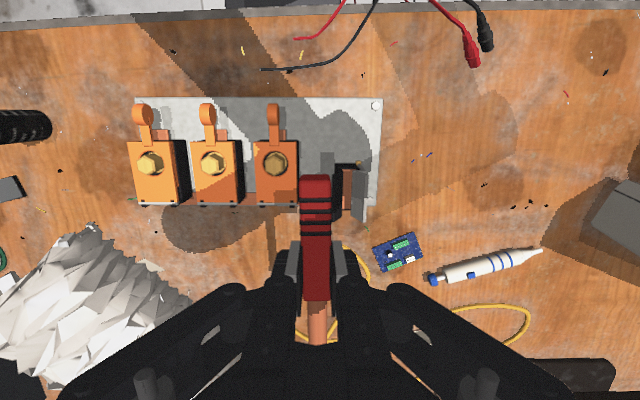

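The wrist view shows the bolts at about (151,163), (214,162) and (274,163), the board's near corners at (137,97) and (383,101), the clip at about (350,190), and the held handle from (315,175) to (316,300).

```bash
python3 - <<'E'
from h import *
c=get_calibration("wrist");c["cam_to_world"]=T=np.load("w2.npy")
im=cv2.imread("pics/w2.png")[:,:,::-1].copy();H=hsv(im).astype(int);h,S,v=H[...,0],H[...,1],H[...,2]
for p in((150,160),(213,160),(273,160)):print(H[p[1],p[0]])
P=[]
for x0 in(151,214,275):
    m=(h>=19)&(h<=30)&(S>90);m2=np.zeros_like(m);m2[145:182,x0-18:x0+18]=m[145:182,x0-18:x0+18]
    b=max(blobs(m2,20),key=lambda b:b[1][4]);print("bolt",b[0].round(1),b[1])
    P.append(onz(c,b[0],64))
    print(P[-1].round(1))
m=(h>=9)&(h<=17)&(S>150);m[:100]=0;m[125:]=0
for ce,st,b in blobs(m,50):print("lug",ce,st)
K=[onz(c,p,12) for p in((137,97.5),(382.5,100.5))];print("corners",np.round(K,1),np.linalg.norm(K[0]-K[1]),np.arctan2(-(K[1]-K[0])[0],(K[1]-K[0])[1]))
for p in((301,300),(331,300),(299,190),(331,190),(300,176),(330,176)):print(onz(c,p,203.7+10.6).round(1))
E
```

```text
[ 20 130 234]
[ 22 125 240]
[ 18 135 177]
bolt [147.  164.8] [137 155  27  19 265]
[509.6 -79.9  64. ]
bolt [209.3 165.2] [201 156  20  19 233]
[512.1 -16.1  64. ]Traceback (most recent call last):
  File "<stdin>", line 8, in <module>
ValueError: max() iterable argument is empty
```

```bash
python3 - <<'E'
from h import *
c=get_calibration("wrist");c["cam_to_world"]=T=np.load("w2.npy")
im=cv2.imread("pics/w2.png")[:,:,::-1].copy();H=hsv(im).astype(int);h,S,v=H[...,0],H[...,1],H[...,2]
m=(h>=9)&(h<=17)&(S>150);m[:100]=0;m[118:]=0
for ce,st,b in blobs(m,50):print("lug",ce.round(1),st)
K=[onz(c,p,12) for p in((137,97.5),(382.5,100.5))];print("corners",np.round(K,1),np.linalg.norm(K[0]-K[1]),np.arctan2(-(K[1]-K[0])[0],(K[1]-K[0])[1]))
for p in((301,300),(331,300),(299,190),(331,190),(300,176),(330,176)):print(onz(c,p,203.7+10.6).round(1))
a=im[95:225,125:395];cv2.imwrite("pics/w2c.png",cv2.resize(a,None,fx=2.9,fy=2.9,interpolation=2)[:,:,::-1])
E
```

```text
lug [612.1 108.6] [586 100  47  18 307]
lug [141.6 111. ] [132 104  21  14 260]
lug [206.7 110.8] [199 104  17  14 209]
lug [272.5 110.8] [267 104  12  14 159]
corners [[ 441.7 -107.7   12. ]
 [ 454.1  168.1   12. ]] 275.9919849747925 -0.045029513722544025
[562.5  82.2 214.3]
[562.9  98.7 214.3]
[499.6  84.2 214.3]
[500.1  99.6 214.3]
[492.8  85.  214.3]
[493.2  99.2 214.3]
```

View pics/w2c.png

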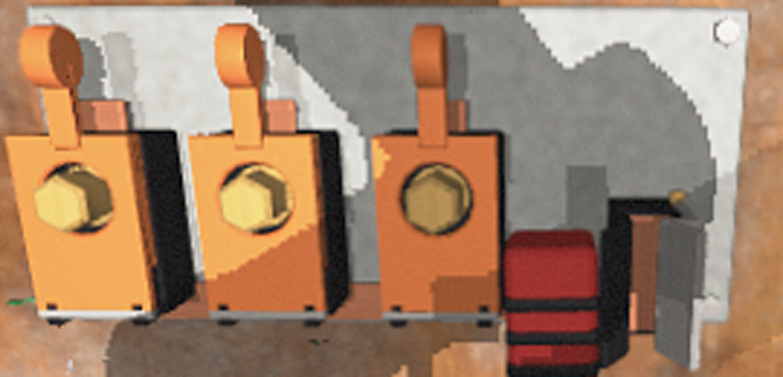

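```bash
python3 - <<'E'
from h import *
c=get_calibration("wrist");c["cam_to_world"]=T=np.load("w2.npy")
f=lambda x,y,z:onz(c,(125+x/2.9-.33,95+y/2.9-.33),z)
B=np.array([f(432,202,64),f(241,204,64),f(60,204,64)]);print(B.round(1),np.linalg.norm(np.diff(B,axis=0),axis=1))
K=np.array([f(28,7,12),f(748,11,12)]);print(K.round(1),np.linalg.norm(K[1]-K[0]))
y=B[0]-B[2];print("yawB",np.arctan2(-y[0],y[1]))
hg=np.array([f(438-60,316,50),f(20,316,50)]);print("backcap",hg)
# clip features: slot front edge, black right wall x 603..628 top front (610,200); jaw
for n,p,z in(("wall front-left",(610,200),78),("wall fr right",(632,215),60),("jaw near left",(657,222),80),("jaw near right",(704,225),80),("jaw far",(695,368),80)):print(n,f(*p,z).round(1))
# predicted projections of the clip
for yaw in(-.033,-.04):
    X=np.array([np.cos(yaw),np.sin(yaw),0]);Y=np.array([-np.sin(yaw),np.cos(yaw),0]);O=B.mean(0)*[1,1,0]
    S=O+30*X+145*Y+[0,0,48];print("seat",S.round(1))
    for n,P in(("slot front mid bottom",S-25*X),("r wall top fr",S-25*X-8*Y+[0,0,30]),("l",S-25*X+8*Y+[0,0,30]),("r back",S+25*X-8*Y+[0,0,30]),("l back",S+25*X+8*Y+[0,0,30]),("corner",O-44*X+142*Y+[0,0,12])):
        q=proj(c,P);print(n,((q-[125,95]+.33)*2.9).round(0))
E
```

```text
[[513.3  49.1  64. ]
 [511.9 -17.7  64. ]
 [509.8 -81.7  64. ]] [66.79496927 64.04184759]
[[ 441.1 -110.6   12. ]
 [ 451.9  168.1   12. ]] 278.92364312487945
yawB -0.02684239177568163
backcap [[ 558.83859646   23.00959332   50.        ]
 [ 554.7458434  -115.34190722   50.        ]]
wall front-left [511.9 110.1  78. ]
wall fr right [520.8 118.9  60. ]
jaw near left [519.3 125.4  80. ]
jaw near right [520.8 140.9  80. ]
jaw far [571.5 139.1  80. ]
seat [546.4 127.2  48. ]
slot front mid bottom [654. 210.]
r wall top fr [640. 227.]
l [688. 227.]
r back [635. 366.]
l back [681. 367.]
corner [640.  69.]
seat [547.4 127.   48. ]
slot front mid bottom [654. 212.]
r wall top fr [640. 229.]
l [688. 230.]
r back [634. 369.]
l back [679. 369.]
corner [641.  72.]
```

```bash
python3 - <<'E'
from h import *
print(rel((487.6,130,100),-.033))
E
```

```text
(array([0.0546, 0.0362, 0.1039]), np.float64(0.002), array([[-1.   ,  0.031, -0.001],
       [ 0.031,  1.   , -0.   ],
       [ 0.001, -0.   , -1.   ]]))
```

{"method": "arm_command", "body": {"steps": [0.027,0.018,0,0.002,0.0275,0.018,0,0,0,0,0.04,0,0,0,0.04,0,0,0,0.022,0,0,0,0,0,0,0,0,0,0,0,0,0]}}

```text
clock: 7.38
position: [488.9, 129.7, 103.6]
ee_rot: [0.017, 1.0, 0.001, 0.001]
contact_force: [-0.0, 0.4, -1.0]
gripper_width: 14.1
grasp_force: 59.6
```

```bash
python3 - <<'E'
from h import *
s=read_state();print(s["position"],s["contact_force"]);print(rel((487.6,130,60),-.033))
im=get_image("side");im2=get_image("top")
a=cv2.resize(im[175:275,260:360],(400,400),interpolation=2);b=cv2.resize(im2[165:265,235:335],(400,400),interpolation=2)
cv2.imwrite("pics/sb.png",np.hstack([a,b])[:,:,::-1])
E
```

```text
[488.85954272 129.65775133 103.61754804] [-0.03714592  0.38833753 -0.96853281]
(array([0.0014, 0.0002, 0.0436]), np.float64(-0.001), array([[-0.999,  0.034,  0.002],
       [ 0.034,  0.999,  0.001],
       [-0.002,  0.001, -1.   ]]))
```

View pics/sb.png

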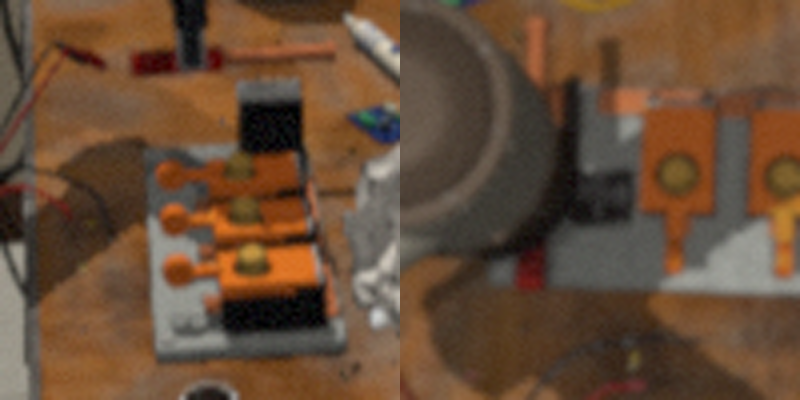

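Side view (left): the rod is level, its copper spanning the clip along x. Top view (right): the rod lines up with the clip.

{"method": "arm_command", "body": {"steps": [0.001,0,0.016,0,0,0,0.008,0,0,0,0.006,0,0,0,0.006,0,0,0,0.006,0]}}

```text
clock: 8.1
position: [487.4, 128.6, 60.6]
ee_rot: [0.017, 1.0, -0.0, 0.0]
contact_force: [-1.3, -5.7, 5.6]
gripper_width: 14.8
grasp_force: 60.5
```

{"method": "arm_command", "body": {"steps": [0,0,0.005,0,0,0,0.004,0,0,0,0.003,0,0,0,0.002,0]}}

```text
clock: 8.6
position: [487.5, 129.8, 46.0]
ee_rot: [0.017, 1.0, 0.0, 0.0]
contact_force: [1.2, 0.0, -1.2]
gripper_width: 14.6
grasp_force: 59.7
```

{"method": "arm_command", "body": {"steps": [0,0,0.0015,0,0,0,0.001,0,0,0,0,0]}}

```text
clock: 8.98
position: [487.5, 129.7, 44.5]
ee_rot: [0.017, 1.0, 0.001, 0.001]
contact_force: [-2.4, 2.4, 3.3]
gripper_width: 14.1
grasp_force: 60.3
```

```bash
python3 - <<'E'
from h import *
s=read_state();print(s["position"],s["contact_force"],s["wrist_torque"])
E
```

```text
[487.54787245 129.73947911  44.45025963] [-2.39096842  2.43802272  3.27196517] [ 0.47484869  0.48607762 -0.01955667]
```

{"method": "arm_command", "body": {"steps": [0,0,0.0015,0,0,0,0,0]}}

```text
clock: 9.22
position: [487.7, 129.5, 43.6]
ee_rot: [0.017, 1.0, 0.0, 0.001]
contact_force: [-3.4, 0.7, 8.6]
gripper_width: 14.1
grasp_force: 61.1
```

{"method": "arm_command", "body": {"steps": [0,0,0,0,0,0,0,0,0,0,-0.01,0,0,0,-0.04,0,0,0,-0.04,0,0,0,-0.04,0,0,0,-0.04,0,0,0,0,0], "grip": 0.06}}

```text
clock: 10.22
position: [488.9, 129.9, 216.5]
ee_rot: [0.017, 1.0, 0.002, 0.004]
contact_force: [0.2, -0.4, -0.4]
gripper_width: 60.1
grasp_force: 0.0
```

```bash
python3 - <<'E'
from h import *
s=read_state();print(s["clock"],s["position"],s["contact_force"])
np.save("w3.npy",get_calibration("wrist")["cam_to_world"])
im=get_image("side");w=get_image("wrist");cv2.imwrite("pics/w3.png",w[:,:,::-1])
a=cv2.resize(im[175:275,260:360],(400,400),interpolation=2);b=cv2.resize(w[60:260,220:420],(400,400),interpolation=2)
cv2.imwrite("pics/sc.png",np.hstack([a,b])[:,:,::-1])
E
```

```text
10.225 [488.90678862 129.85561755 216.4594279 ] [ 0.17320674 -0.38229493 -0.4366178 ]
```

View pics/sc.png

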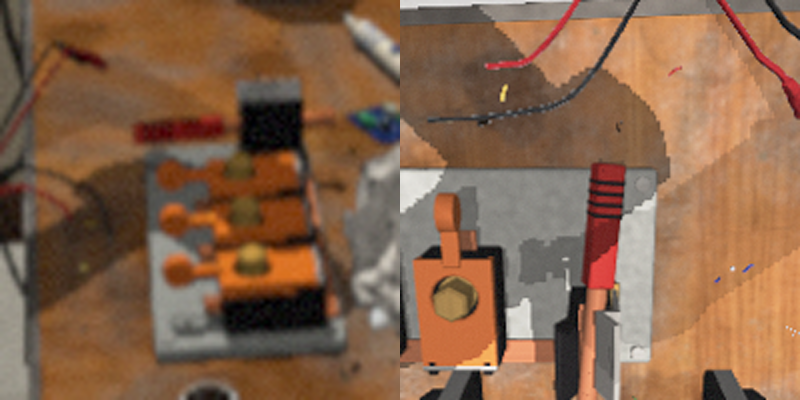

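```bash
python3 - <<'E'
from h import *
cs=get_calibration("side");c=get_calibration("wrist");c["cam_to_world"]=np.load("w3.npy")
X=np.array([np.cos(-.033),-np.sin(.033),0]);S=np.array([546.6,128,0.])
for z in(44,48,52):
    q=proj(cs,S-107*X+[0,0,z]);k=proj(cs,S+49*X+[0,0,z]);print(z,"side crop end",((q-[260,175])*4).round(),"knob",((k-[260,175])*4).round())
f=lambda x,y,z:onz(c,(220+(x-400)/2,60+y/2),z)
e=f(607,163,56);j=f(600,288,55);n=f(588,392,54);print("end",e,"joint",j,"rod",n,"yaw",np.arctan2(*(j-e)[1::-1]),"len",np.linalg.norm(j-e),"exp end",S-107*X,"joint",S-37*X)
b=f(455,298,64);print("left bolt",b)
E
```

```text
44 side crop end [129. 134.] knob [330. 122.]
48 side crop end [129. 130.] knob [330. 117.]
52 side crop end [129. 125.] knob [330. 113.]
end [443.43423624 138.9968484   56.        ] joint [513.24376299 133.33148423  55.        ] rod [579.91549291 124.17822959  54.        ] yaw -0.08097713676279336 len 70.04617318151185 exp end [439.65825621 131.53035916   0.        ] joint [509.62014467 129.2207784    0.        ]
left bolt [513.290426    52.84924033  64.        ]
```

The side and wrist views agree: the rod is seated at a height of about 48 mm, 3 mm off along the slot. Now I tap the left bolt.

```bash
python3 - <<'E'
from h import *
print(rel((514,49.7,84),-.033))
E
```

```text
(array([-0.03  , -0.0783,  0.1285]), np.float64(-0.002), array([[-0.999,  0.035,  0.   ],
       [ 0.035,  0.999,  0.001],
       [-0.   ,  0.001, -1.   ]]))
```

{"method": "arm_command", "body": {"steps": [-0.015,-0.039,0,0,-0.015,-0.039,0,0,0,0,0.04,0,0,0,0.04,0,0,0,0.035,0,0,0,0.013,0,0,0,0,0], "grip": 0.0}}

```text
clock: 11.2
position: [513.8, 49.8, 83.4]
ee_rot: [0.017, 1.0, -0.001, -0.001]
contact_force: [-0.1, 0.5, 0.6]
gripper_width: 0.1
grasp_force: 0.0
```

{"method": "arm_command", "body": {"steps": [0,0,0.008,0,0,0,0.006,0,0,0,0.005,0,0,0,0.003,0,0,0,0,0]}}

```text
clock: 11.82
position: [514.4, 50.1, 64.0]
ee_rot: [0.017, 1.0, -0.0, 0.0]
contact_force: [-3.5, 0.9, 10.2]
gripper_width: 0.3
grasp_force: 5.7
```

{"method": "arm_command", "body": {"steps": [0,0,-0.02,0,0,-0.033,0,0,0,-0.033,0,0,0,0,0,0,0,0,0.008,0,0,0,0.007,0,0,0,0.005,0,0,0,0,0]}}

```text
clock: 12.82
position: [511.9, -15.5, 61.8]
ee_rot: [0.017, 1.0, -0.0, -0.001]
contact_force: [-0.3, 1.0, 2.0]
gripper_width: 0.3
grasp_force: 0.7
```

Only 2 N at z = 61.8, so the bolt is sinking; press a little more to confirm.

{"method": "arm_command", "body": {"steps": [0,0,0.0025,0,0,0,0,0]}}

```text
clock: 13.08
position: [512.2, -15.7, 59.9]
ee_rot: [0.017, 1.0, 0.0, 0.0]
contact_force: [-1.4, 0.6, 1.3]
gripper_width: -0.1
grasp_force: 1.0
```

{"method": "arm_command", "body": {"steps": [0,0,0.001,0,0,0,0,0,0,0,-0.04,0,0,0,-0.02,0,0.025,0,0,0,0.025,0,0,0,0,0,0,0,0,0,0,0]}}

```text
clock: 14.08
position: [463.0, -14.2, 119.0]
ee_rot: [0.017, 1.0, -0.0, 0.001]
contact_force: [0.4, 0.2, 0.3]
gripper_width: -0.3
grasp_force: 0.0
```

{"method": "arm_command", "body": {"steps": [0,0,0,0,0,0,0,0,0,0,0,0,0,0,0,0], "grip": 0.045}}

```text
clock: 14.58
position: [462.2, -14.2, 118.7]
ee_rot: [0.017, 1.0, -0.0, -0.0]
contact_force: [0.1, 0.1, 0.0]
gripper_width: 44.4
grasp_force: 0.0
```

```bash
python3 - <<'E'
from h import *
s=read_state();print(s["clock"],s["position"],s["gripper_width"]);print(rel((462,-14.3,37),-.033))
c=get_calibration("wrist");w=get_image("wrist");q=proj(c,(462,-14.3,52));print(q);u,v=q.round().astype(int)
H=hsv(w).astype(int);m=(H[...,0]>=7)&(H[...,0]<=17)&(H[...,1]>150)
m[:v-20]=0;m[v+20:]=0;m[:,:u-35]=0;m[:,u+35:]=0
for ce,st,_ in blobs(m,40):print(ce,st,onz(c,ce,57).round(1))
th=np.arange(0,.951,.1)+.021;print(np.diff(94*np.cos(th)).round(1),np.diff(94*np.sin(th)).round(1))
E
```

```text
14.575 [462.21635406 -14.19739568 118.73316863] 44.44346180410285
(array([ 0.0002, -0.0001,  0.0817]), np.float64(-0.001), array([[-0.999,  0.034, -0.   ],
       [ 0.034,  0.999, -0.   ],
       [ 0.   , -0.   , -1.   ]]))
[317.02699483 213.9581741 ]
[315.27135678 217.81658291] [309 202  13  32 398] [463.3 -15.7  57. ]
[-0.7 -1.6 -2.5 -3.4 -4.3 -5.1 -5.8 -6.5 -7.2] [9.4 9.3 9.1 8.8 8.4 7.9 7.4 6.7 6.1]
```

{"method": "arm_command", "body": {"steps": [0,-0.0005,0.03,0,0,0,0.03,0,0,0,0.015,0,0,0,0.007,0,0,0,0,0]}}

```text
clock: 15.25
position: [462.2, -14.7, 36.7]
ee_rot: [0.017, 1.0, -0.0, -0.0]
contact_force: [-0.5, -0.5, 0.4]
gripper_width: 45.1
grasp_force: 0.0
```

{"method": "arm_command", "body": {"steps": [0,0,0,0,0,0,0,0,0,0,0,0,0,0,0,0,0,0,0,0], "grip": 0.0}}

```text
clock: 15.88
position: [462.6, -14.6, 37.2]
ee_rot: [0.017, 1.0, 0.0, 0.001]
contact_force: [0.1, -1.8, 3.2]
gripper_width: 8.9
grasp_force: 61.4
```

Gripped. Now follow the arc to 0.9 rad.

{"method": "arm_command", "body": {"steps": [-0.0007,0,-0.0094,0,-0.0016,0,-0.0093,0,-0.0025,0,-0.0091,0,-0.0034,0,-0.0088,0,-0.0043,0,-0.0084,0]}}

```text
clock: 16.5
position: [474.6, -15.1, 81.3]
ee_rot: [0.017, 1.0, 0.0, -0.0]
contact_force: [6.0, -1.7, -11.0]
gripper_width: 8.5
grasp_force: 58.4
```

{"method": "arm_command", "body": {"steps": [-0.0051,0,-0.0079,0,-0.0058,0,-0.0074,0,-0.0065,0,-0.0067,0,-0.0072,0,-0.0061,0,0,0,0,0,0,0,0,0,0,0,0,0]}}

```text
clock: 17.38
position: [498.9, -16.0, 110.1]
ee_rot: [0.017, 1.0, -0.0, -0.0]
contact_force: [-0.9, 1.2, -6.8]
gripper_width: 8.6
grasp_force: 58.8
```

```bash
python3 - <<'E'
from h import *
s=read_state();print(s["clock"],s["position"],s["contact_force"],s["gripper_width"],s["grasp_force"])
im=get_image("side");w=get_image("wrist")
a=cv2.resize(im[165:265,260:360],(400,400),interpolation=2);b=cv2.resize(w[50:350,160:460],(400,400),interpolation=3)
cv2.imwrite("pics/fin.png",np.hstack([a,b])[:,:,::-1])
E
```

```text
17.375 [498.93513774 -16.0405665  110.08623125] [-0.86056222  1.19925338 -6.8268013 ] 8.596849871790932 58.84168884018436
```

View pics/fin.png

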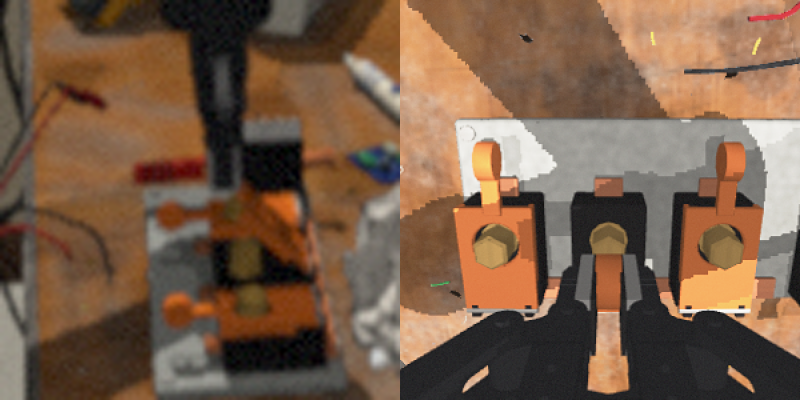

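The picture shows the middle cap held open between the fingers, its bolt bare at (607,240). Both outer caps are closed, and the rod is still in the clip (side view, row 165).

```bash
python3 -c "
from bench import *
print(job_done())"
```

```text
the job is handed in; nothing more can be done
None
```

The job is handed in: the rod is seated in the clip and let go, the middle bolt is the loose one (right bolt not tapped), and its cap is held open at about 0.9 rad; the outer caps look closed and I saw no contact with the capacitor or relay, but the hand-in returned no verdict.

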